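# Slide the wheel spacer off its axle into the parts tray

### The job

Two old wheel axles are clamped level in stands, each fixed at one end and open at the other. Slide the long, narrow spacer sleeve off the open end of its axle and lay it on its side in the shallow steel parts tray, setting it down rather than dropping it. Leave the thin, wide ring hanging where it is on the other axle.

Things in the scene. Friction and masses are not known exactly. Their poses are not given: they have to be found in the camera images.
- spacer_mid (a point): Centre of the spacer sleeve, the part to take off: plain aluminium tube, 50 mm long, outside diameter 44 mm, bore 28 mm, about 0.13 kg; x axis along the bore. At the start it hangs loosely on a level axle of 16 mm diameter (its centre 6 mm below the axle's centre line) and slides freely; its centre is 60 to 95 mm from the open end.
- axle_end (a point): Centre of the open end of the axle that carries the spacer, 110 mm above the table. x points back along the level axle to its stand; the spacer comes off along -x, once its centre is over 25 mm beyond this point. Smooth steel rod, 16 mm diameter, 135 mm long from the face of a fixed grey block (60 mm wide, 130 mm high); nothing on the open end. A twin stand carries the ring.
- tray: Shallow open steel tray fixed to the table, 190 mm long (its x) by 160 mm wide (its y), walls 22 mm high and 4 mm thick, floor 4 mm thick. Origin at the centre of its underside, on the table; z up.
- ring_mid (a point): Centre of the thin, wide steel ring on the other axle, to be left alone: 62 mm outside diameter, 28 mm bore, 14 mm thick, x along its bore.

How it is judged:
By the outcome, as a careful person would: the job done as asked, in the order asked, and still so for the second after the job is handed in, with the robot touching nothing.
It also fails if it takes over 35 s, if anything falls off the work surface, if the arm or the gripper's body presses on something with over 40 N, if the wrist force passes 120 N, or if a joint passes its speed limit or range.

### The arm

A 7-joint arm with a two-finger parallel gripper is mounted at the origin on the work surface. World frame = base frame: x ahead of the robot, y to its left, z up, the work surface at z = 0. Lengths are in m, angles in rad, forces in N, time in s.
With the tool pointing down it reaches from about 0.425 to 0.925 m from the base axis. Payload 6.8 kg.
Tool frame: the origin (TCP) lies at the very end of the fingers, on their centre line; the grasp point (between the pads) lies 19 mm behind it; z points along the fingers, y is the direction in which the jaws open and shut (so a half turn about z gives the same grasp; the last joint's range is limited). The gripper opens to 85 mm and grips with 20 to 120 N. Pads are 22 mm wide; open, the fingers measure 114 mm over their backs; the gripper's body (76 mm by 85 mm) begins 54 mm behind the grasp point. The pads swing forward as they close: fully open they stand 13 mm farther back than shut.
Start: joints at [-1.396, 0.477, 0.022, 1.555, -0.011, 1.109, -0.083], TCP at [0.188, 0.648, 0.231] pointing down, gripper open.
Joint ranges: [-2.96, 2.96], [-0.34, 2.1], [-1.41, 1.46], [0.24, 2.44], [-1.37, 4.51], [0.17, 1.92], [-2.96, 2.96]. Speed limits (rad/s): [2.39, 2.39, 3.14, 3.14, 3.14, 3.14, 3.14].

### API

Orientations are given as a unit quaternion [w, x, y, z].
In Python, from rig import observe, get_image, arm gives the robot as it stands.
- The arm moves only by the tool carry_out, never from a script. Its argument "steps" is a list of rows, each a list of 3 entries, a list of its own where there are three numbers: the shift along the tool's x, y, z in cm, then the turn, a rotation vector about the tool's x, y, z in degrees, then the opening in per cent of the stroke, from 0 (shut) to 100 (fully open). A call has 1 to 12 rows; each row shifts and turns the pose as measured when the row begins, along the tool's axes as they then stand; what a row does not reach is not made up. A row lasts 1/10 s, in which the tool goes at most 50 mm and 8.59 degrees, less where a joint would pass 70% of its speed; a pose out of reach is approached as far as the arm can. A call with a gripper value outside its range is refused whole. The fingers move at their own pace and stop on an object; "newtons" is the grip in N (left out, the last holds). Time passes only in rows, so rows that do not move let the fingers close. It gives the time, the measured TCP pose, the force and the opening at its end, in the units of the state.
- observe(): the state, without advancing time (a new reading comes with each control period).
- get_image(name): name is "side" or "top"; returns a dict with "pixels" (384x512x3 uint8, red, green, blue), "K" (3x3 intrinsics, pixels), "R" (3x3) and "t" (3): a world point X has camera coordinates R X + t. Camera axes: x right, y down, z forward; pixel columns grow to the right and rows downward; lengths in m; the calibration is good to about 2 mm. A picture is of the moment at which its call begins. There is no depth.
- arm.hand_in(): hands the job in, once; it reports no verdict.
The state is a dict: "time_s": time; "q": joint angles; "joint_velocities": joint speeds; "joint_torque": joint torques, N m; "tcp_pos": TCP position; "tcp_rot": TCP orientation; "ft_force": force on the tool from outside, world axes, zero at the start; "ft_torque": the same for the moment, N m; "width": opening from 0.0 (shut) to 1.0 (fully open).
Only numpy, scipy, OpenCV 4.12 (cv2) and the standard library are available. Lean on these libraries where they do the work, as an engineer would, in place of code of your own. Each camera call takes 0.05 s, during which the arm holds its last target.

## Working session

There is one attempt and no reset: what is moved stays moved. The work goes in short steps, Python scripts to look and compute and a tool call to move; the robot and the scene stay as the last step left them, time stands still between calls to the robot, and variables do not carry over. Pictures are saved under pics/ and viewed, and the job is handed in when it is done.

Besides the shell and the picture viewer there is one more tool, called after "Request:" by a JSON object that holds its "name" and its "arguments". carry_out: Moves the arm, as the interface text tells. Its arguments: {"type":"object","properties":{"steps":{"type":"array"},"newtons":{"type":"number"}},"required":["steps"]}

```bash
ls; mkdir -p pics
python3 - <<'E'
from rig import observe,get_image
import cv2
s=observe();print({k:s[k] for k in('time_s','tcp_pos','tcp_rot','width','ft_force')})
for n in('side','top'):
    d=get_image(n);cv2.imwrite(f'pics/{n}0.png',d['pixels'][:,:,::-1]);print(n,d['K'],d['R'],d['t'])
E
```

```text
pics
{'time_s': 0.0, 'tcp_pos': array([0.18819473, 0.64759263, 0.23032201]), 'tcp_rot': array([-7.97694310e-05,  1.40921077e-01,  9.90020386e-01, -9.37568698e-04]), 'width': 0.9985660376685701, 'ft_force': array([ 0.17315773, -0.87776117,  0.84687421])}
side [[374.71259342   0.         258.11505089]
 [  0.         374.71259342 190.27788519]
 [  0.           0.           1.        ]] [[-0.96551323 -0.26035133 -0.00117892]
 [-0.19068442  0.71022198 -0.67766083]
 [ 0.17726719 -0.65406569 -0.73537365]] [0.53861274 0.17819512 0.85968883]
top [[472.08924342   0.         253.26166033]
 [  0.         472.08924342 192.36912657]
 [  0.           0.           1.        ]] [[-0.01960183 -0.99930903  0.03157909]
 [-0.99730008  0.01730722 -0.07136529]
 [ 0.07076943 -0.03289272 -0.99695023]] [-0.03285989  0.53832906  0.97655639]
```

View pics/side0.png

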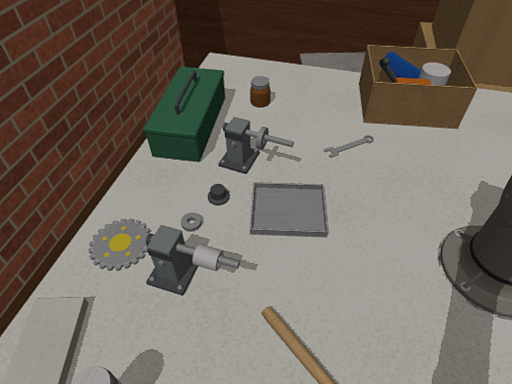

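View pics/top0.png

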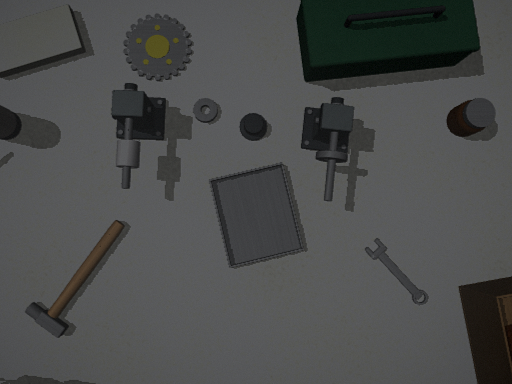

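Run:
```python
import cv2,numpy as np
a=cv2.imread('pics/side0.png')[215:305,140:270];b=cv2.imread('pics/top0.png')[75:210,85:215]
a=cv2.resize(a,None,fx=6,fy=6,interpolation=cv2.INTER_CUBIC);b=cv2.resize(b,None,fx=4.4,fy=4.4,interpolation=cv2.INTER_CUBIC)
cv2.imwrite('pics/side0z.png',cv2.convertScaleAbs(a,alpha=1.3));cv2.imwrite('pics/top0z.png',cv2.convertScaleAbs(b,alpha=1.6))
```

```text
(no output)
```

View pics/side0z.png

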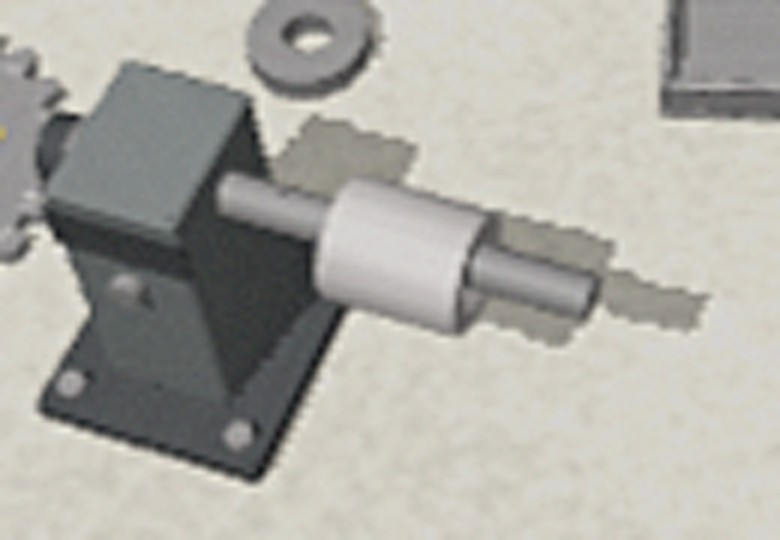

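View pics/top0z.png

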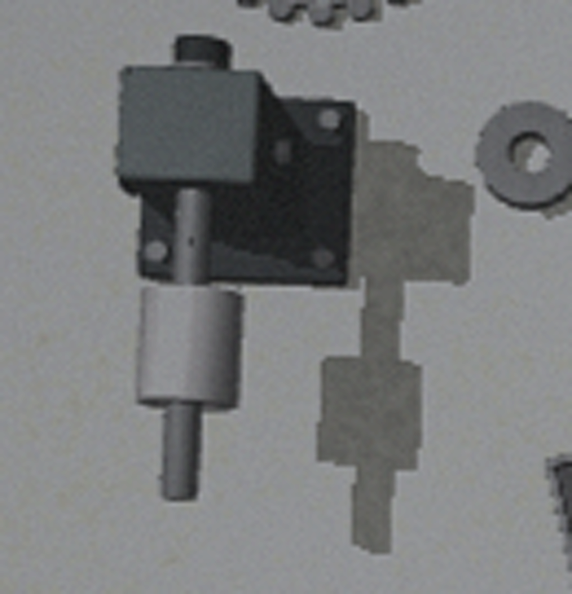

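```bash
cat > h.py <<'E'
import numpy as np,cv2
K={'side':np.array([[374.71259342,0,258.11505089],[0,374.71259342,190.27788519],[0,0,1]]),'top':np.array([[472.08924342,0,253.26166033],[0,472.08924342,192.36912657],[0,0,1]])}
R={'side':np.array([[-0.96551323,-0.26035133,-0.00117892],[-0.19068442,0.71022198,-0.67766083],[0.17726719,-0.65406569,-0.73537365]]),'top':np.array([[-0.01960183,-0.99930903,0.03157909],[-0.99730008,0.01730722,-0.07136529],[0.07076943,-0.03289272,-0.99695023]])}
t={'side':np.array([0.53861274,0.17819512,0.85968883]),'top':np.array([-0.03285989,0.53832906,0.97655639])}
def ray(n,p):
    d=R[n].T@np.linalg.inv(K[n])@np.array([p[0],p[1],1.]);return -R[n].T@t[n],d/np.linalg.norm(d)
def plane(n,p,z):
    c,d=ray(n,p);return c+d*(z-c[2])/d[2]
def tri(ps,pt):
    P=[K[n]@np.c_[R[n],t[n]] for n in('side','top')]
    X=cv2.triangulatePoints(P[0],P[1],np.array(ps,float).reshape(2,1),np.array(pt,float).reshape(2,1))[:,0];X=X[:3]/X[3]
    (a,u),(b,v)=ray('side',ps),ray('top',pt);w=np.cross(u,v);return X,abs((a-b)@w/np.linalg.norm(w))
def proj(n,X):
    c=K[n]@(R[n]@np.asarray(X)+t[n]);return c[:2]/c[2]
E
python3 - <<'E'
from h import *
np.set_printoptions(precision=4,suppress=True)
zs=lambda x,y:(x/6+140-.4,y/6+215-.4)
zt=lambda x,y:(x/4.4+85-.4,y/4.4+75-.4)
for n,a,b in(('tip',zs(590,297),zt(180,498)),('root',zs(222,195),zt(193,186)),('sleeve',zs(404,257),zt(190,347)),('slfar',zs(335,240),zt(193,288)),('slnear',zs(475,275),zt(188,407))):
    print(n,a,b,*tri(a,b))
for n,ps in(('top',[(211,179),(282,165),(304,248),(232,266)]),('side',[(253,184),(325,185),(327,231),(250,230)])):
    q=np.array([plane(n,p,.022) for p in ps]);print(n,q,q.mean(0),np.linalg.norm(np.roll(q,-1,0)-q,axis=1))
E
```

```text
tip (237.9333333333333, 264.1) (125.5090909090909, 187.78181818181818) [0.5444 0.2039 0.1073] 0.00020069333563189012
root (176.6, 247.1) (128.46363636363637, 116.87272727272726) [0.6805 0.198  0.1069] 0.0033879666804131217
sleeve (206.9333333333333, 257.43333333333334) (127.78181818181818, 153.46363636363637) [0.6115 0.2012 0.1001] 0.00020775128696781003
slfar (195.43333333333334, 254.6) (128.46363636363637, 140.05454545454543) [0.6377 0.2002 0.0986] 0.0010195572098799777
slnear (218.76666666666668, 260.43333333333334) (127.32727272727271, 167.1) [0.5852 0.202  0.1007] 0.0006249342868866887
top [[ 0.5672  0.0457  0.022 ]
 [ 0.5945 -0.1048  0.022 ]
 [ 0.4188 -0.1468  0.022 ]
 [ 0.3848  0.0045  0.022 ]] [ 0.4913 -0.0503  0.022 ] [0.1529 0.1807 0.1551 0.187 ]
side [[ 0.5973 -0.0934  0.022 ]
 [ 0.4093 -0.14    0.022 ]
 [ 0.3827  0.0112  0.022 ]
 [ 0.5629  0.0565  0.022 ]] [ 0.488  -0.0414  0.022 ] [0.1937 0.1535 0.1858 0.1538]
```

Request:
{"name": "carry_out", "arguments": {"steps": [[[-2, -1.2, 0], [0, 0, 0], 100], [[-4, -2.3, 0], [0, 0, 0], 100], [[-4, -2.3, 0], [0, 0, 0], 100], [[-4, -2.3, 0], [0, 0, 0], 100], [[-4, -2.3, 0], [0, 0, 0], 100], [[-4, -2.3, 0], [0, 0, 0], 100], [[-4, -2.3, 0], [0, 0, 0], 100], [[-4, -2.3, 0], [0, 0, 0], 100], [[-4, -2.3, 0], [0, 0, 0], 100], [[-4, -2.3, 0], [0, 0, 0], 100], [[-4, -2.3, 0], [0, 0, 0], 100], [[-2, -1.2, 0], [0, 0, 0], 100]], "newtons": 40}}

```text
time_s: 1.3
tcp_pos: [0.547, 0.2702, 0.2243]
tcp_rot: [-0.003, 0.135, 0.991, -0.004]
ft_force: [-0.1, -0.1, -0.3]
width: 1.001
```

```bash
cat > go.py <<'E'
import sys,numpy as np
from rig import observe
from scipy.spatial.transform import Rotation as Ro
np.set_printoptions(precision=4,suppress=True)
def go(target,ydir):
    s=observe();q=s['tcp_rot'];A=Ro.from_quat([q[1],q[2],q[3],q[0]]).as_matrix()
    y=np.array([np.cos(np.radians(ydir)),np.sin(np.radians(ydir)),0]);z=np.array([0,0,-1.]);B=np.c_[np.cross(y,z),y,z]
    print('t',s['time_s'],'pos',s['tcp_pos'],'w',s['width'],'F',s['ft_force'])
    print('shift cm in tool',A.T@(np.array(target)-s['tcp_pos'])*100,'in target frame',B.T@(np.array(target)-s['tcp_pos'])*100,'turn deg',Ro.from_matrix(A.T@B).as_rotvec(degrees=True),'q',s['q'])
if __name__=='__main__':
    a=list(map(float,sys.argv[1:]));go(a[:3],a[3])
E
python3 go.py .612 .201 .2 87.7
```

```text
t 1.3 pos [0.547  0.2702 0.2243] w 1.0007277083420298 F [-0.0531 -0.0775 -0.2863]
shift cm in tool [-8.1256 -4.9138  2.4275] in target frame [-6.7704 -6.6581  2.428 ] turn deg [ -0.4737  -0.372  -13.2046] q [-0.7024  0.3842  0.1836  1.7272 -0.0765  1.0476  0.8073]
```

Request:
{"name": "carry_out", "arguments": {"steps": [[[-2.5, -1.6, 0], [0, 0, -4], 100], [[-2.5, -2, 0], [0, 0, -5], 100], [[-2, -2, 0.5], [0, 0, -5], 100], [[-1, -1, 0.5], [0, 0, 0], 100], [[0, 0, 0], [0, 0, 0], 100]]}}

```text
time_s: 1.8
tcp_pos: [0.6185, 0.1825, 0.2117]
tcp_rot: [-0.005, 0.014, 1.0, -0.005]
ft_force: [-0.9, 0.4, 0.6]
width: 1.001
```

```bash
python3 go.py .612 .201 .15 87.7
```

```text
t 1.8 pos [0.6185 0.1825 0.2117] w 1.0005294894608696 F [-0.8911  0.3505  0.5598]
shift cm in tool [0.6364 1.8943 6.1605] in target frame [0.7215 1.8198 6.1736] turn deg [-0.6099 -0.5668  0.7426] q [-0.5061  0.4539  0.1643  1.6505 -0.0755  1.057   1.2235]
```

Request:
{"name": "carry_out", "arguments": {"steps": [[[0.6, 1.9, 1], [-0.6, -0.6, 0.7], 100], [[0, 0, 2], [0, 0, 0], 100], [[0, 0, 2], [0, 0, 0], 100], [[0, 0, 0], [0, 0, 0], 100]]}}

```text
time_s: 2.2
tcp_pos: [0.6093, 0.2087, 0.1601]
tcp_rot: [-0.001, 0.022, 1.0, 0.002]
ft_force: [-0.6, 0.7, 0.2]
width: 1.0
```

```bash
python3 go.py .612 .201 .085 87.7
python3 - <<'E'
from rig import get_image
import cv2
a=get_image('side')['pixels'][190:310,130:290,::-1];b=get_image('top')['pixels'][75:210,85:215,::-1]
cv2.imwrite('pics/a1.png',cv2.resize(a,None,fx=4.5,fy=4.5));cv2.imwrite('pics/b1.png',cv2.convertScaleAbs(cv2.resize(b,None,fx=4.4,fy=4.4),alpha=1.6))
E
```

```text
t 2.2 pos [0.6093 0.2087 0.1601] w 1.00007132649101 F [-0.5714  0.6985  0.189 ]
shift cm in tool [-0.3173 -0.7879  7.5049] in target frame [-0.3031 -0.763   7.508 ] turn deg [ 0.1977 -0.0908 -0.1725] q [-0.5332  0.4985  0.1485  1.7079 -0.0923  0.9418  1.1795]
```

View pics/a1.png

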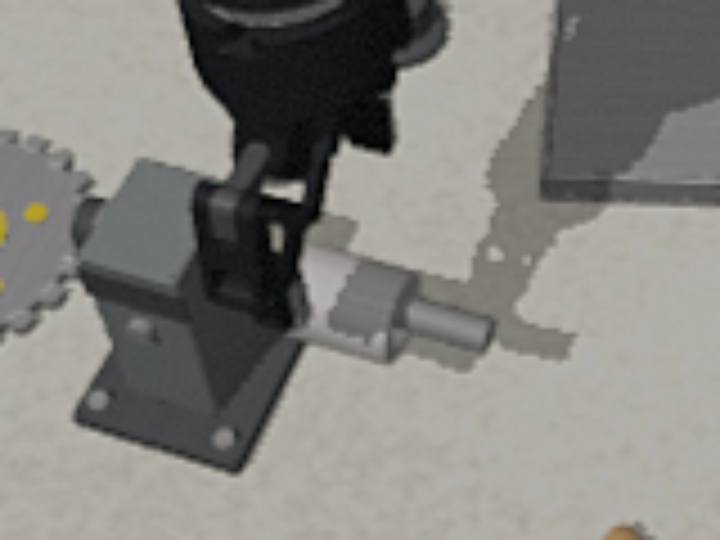

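View pics/b1.png

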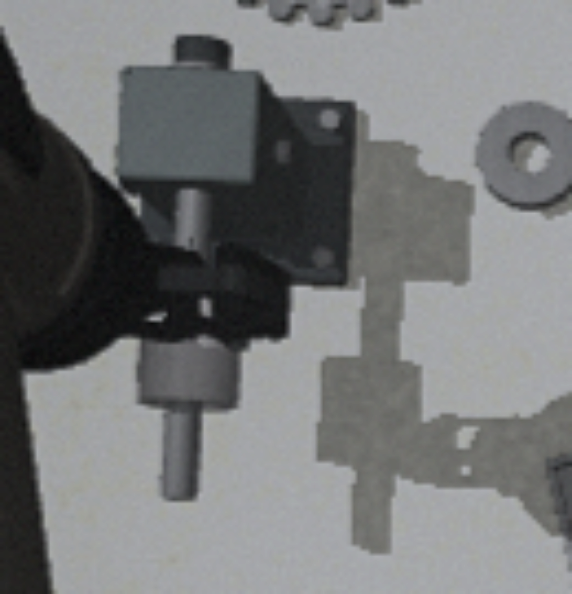

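Run:
```python
from h import *
for X in((.609,.2087,.16),(.609,.2087,.2),(.609,.25,.175),(.609,.165,.175)):
  p=proj('top',X);s=proj('side',X);print(X,(p-[85,75])*4.4,(s-[130,190])*4.5)
```

```text
(0.609, 0.2087, 0.16) [135.89656119 329.38412063] [330.94483626 241.99537087]
(0.609, 0.2087, 0.2) [109.48813732 312.92437263] [320.26892752 185.53074151]
(0.609, 0.25, 0.175) [ 22.86305514 324.85589177] [290.22571785 303.40552591]
(0.609, 0.165, 0.175) [235.35840652 321.85481964] [363.04332083 141.17916642]
```

Run:
```python
from rig import get_image
from h import *
a=get_image('side')['pixels'][:,:,::-1].copy();b=get_image('top')['pixels'][:,:,::-1].copy()
def z(im,n,x0,y0,w,h,f,al,name):
    c=cv2.convertScaleAbs(cv2.resize(im[y0:y0+h,x0:x0+w],None,fx=f,fy=f,interpolation=cv2.INTER_CUBIC),alpha=al)
    for yy in(.2087+.0425,.2087+.057,.2087-.0425,.2087-.057):
      for xx in(.598,.620):
        p=(proj(n,(xx,yy,.173))-[x0,y0]+.5)*f;cv2.circle(c,(int(p[0]),int(p[1])),4,(0,0,255) if abs(yy-.2087)<.05 else (0,255,0),1)
    cv2.imwrite(name,c)
z(a,'side',160,210,80,60,9,2.5,'pics/a2.png');z(b,'top',85,115,80,60,9,3.5,'pics/b2.png')
```

```text
(no output)
```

View pics/a2.png

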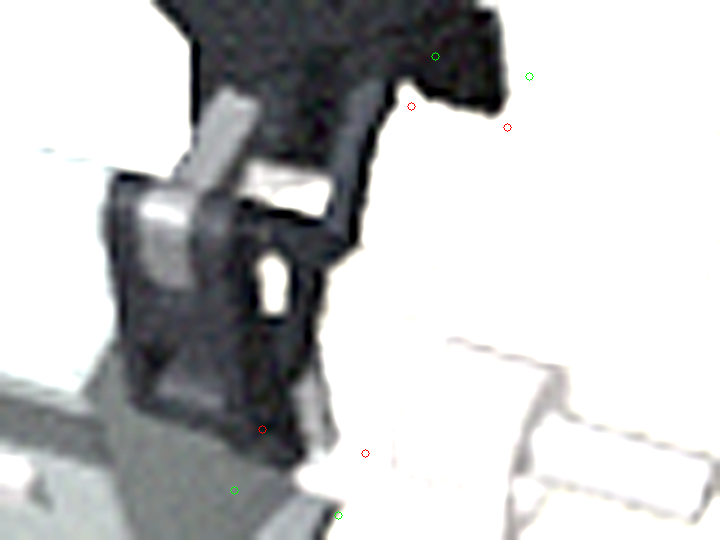

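View pics/b2.png

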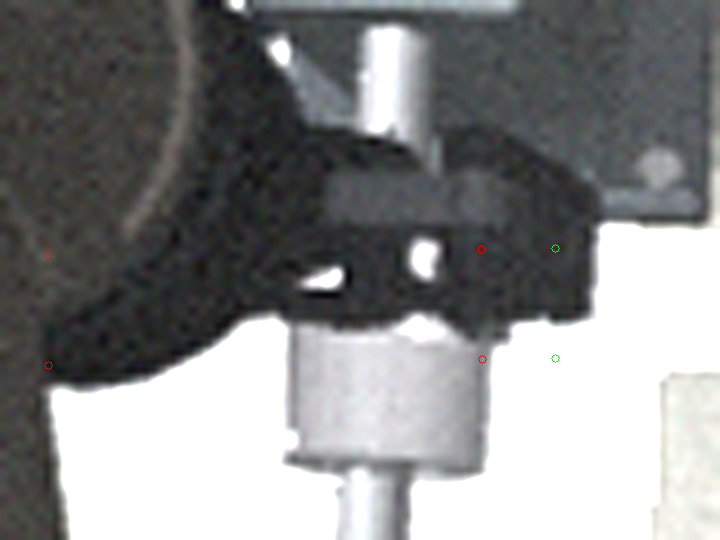

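```bash
python3 go.py .612 .201 .085 87.7;python3 -c "
from rig import observe
print(observe()['joint_velocities'])"
```

```text
t 2.4 pos [0.6127 0.2077 0.164 ] w 0.995271594448466 F [-0.0787  0.2026  0.287 ]
shift cm in tool [ 0.0834 -0.7145  7.8965] in target frame [ 0.0449 -0.6714  7.9006] turn deg [ 0.3108  0.2992 -0.2281] q [-0.5317  0.4952  0.1507  1.7033 -0.0916  0.9427  1.1812]
[ 0.0090587  -0.00351465  0.00806044 -0.00494959 -0.00028542 -0.00263116
  0.00370345]
```

Request:
{"name": "carry_out", "arguments": {"steps": [[[0, -0.6, 0], [0, 0, 0], 100], [[0, 0, 0], [0, 0, 0], 100], [[0, 0, 0], [0, 0, 0], 100]]}}

```text
time_s: 2.7
tcp_pos: [0.6138, 0.2014, 0.1668]
tcp_rot: [0.005, 0.023, 1.0, 0.003]
ft_force: [-0.9, -0.2, -0.6]
width: 0.998
```

```bash
python3 go.py .612 .201 .085 87.7;python3 - <<'E'
from rig import get_image,observe
from h import *
a=get_image('side')['pixels'][:,:,::-1].copy();print(observe()['tcp_pos']);b=get_image('top')['pixels'][:,:,::-1].copy()
print(observe()['tcp_pos'])
def z(im,n,x0,y0,w,h,f,al,name):
    c=cv2.convertScaleAbs(cv2.resize(im[y0:y0+h,x0:x0+w],None,fx=f,fy=f,interpolation=cv2.INTER_CUBIC),alpha=al)
    cv2.imwrite(name,c)
z(a,'side',160,190,80,80,7,2.5,'pics/a3.png');z(b,'top',65,105,100,70,7,3.5,'pics/b3.png')
E
```

```text
t 2.7 pos [0.6138 0.2014 0.1668] w 0.9979047962205567 F [-0.9362 -0.1871 -0.6378]
shift cm in tool [ 0.2545 -0.1018  8.1809] in target frame [ 0.1804 -0.0423  8.1834] turn deg [ 0.4085  0.5219 -0.3055] q [-0.5235  0.4886  0.1522  1.707  -0.0914  0.9414  1.1895]
[0.61393975 0.20102809 0.16682291]
[0.61379661 0.20112447 0.16660975]
```

View pics/a3.png

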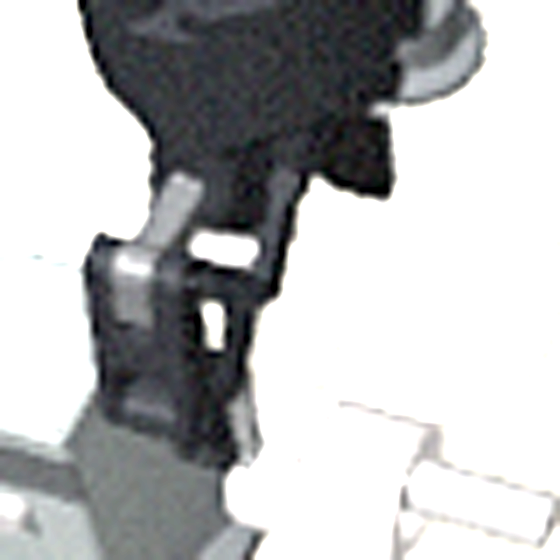

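View pics/b3.png

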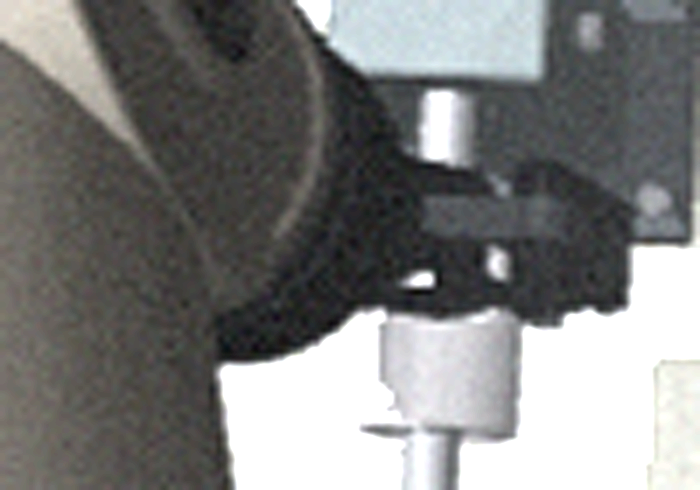

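Run:
```python
from h import *
np.set_printoptions(precision=4,suppress=True)
s=lambda x,y:(x/7+160-.4,y/7+190-.4)
u=lambda x,y:(x/7+65-.4,y/7+105-.4)
print(tri(s(390,195),u(628,305)),tri(s(390,195),u(555,325)),tri(s(390,112),u(628,305)))
for z in(.17,.18,.19,.2):print(z,plane('top',u(628,305),z),plane('top',u(555,325),z),plane('side',s(390,195),z),plane('side',s(225,465),z),plane('side',s(250,445),z))
```

```text
(array([0.611 , 0.1401, 0.1567]), np.float64(0.0017006840186847057)) (array([0.6031, 0.155 , 0.1771]), np.float64(0.0005564772713120543)) (array([0.6073, 0.1349, 0.1884]), np.float64(0.002522618595017483))
0.17 [0.6094 0.1379 0.17  ] [0.6045 0.1565 0.17  ] [0.6053 0.1498 0.17  ] [0.6167 0.2457 0.17  ] [0.6127 0.2383 0.17  ]
0.18 [0.6077 0.1362 0.18  ] [0.6029 0.1545 0.18  ] [0.6018 0.1571 0.18  ] [0.6131 0.2514 0.18  ] [0.6091 0.2441 0.18  ]
0.19 [0.606  0.1344 0.19  ] [0.6012 0.1525 0.19  ] [0.5983 0.1644 0.19  ] [0.6094 0.257  0.19  ] [0.6055 0.2498 0.19  ]
0.2 [0.6043 0.1326 0.2   ] [0.5996 0.1505 0.2   ] [0.5948 0.1717 0.2   ] [0.6057 0.2627 0.2   ] [0.6019 0.2556 0.2   ]
```

Request:
{"name": "carry_out", "arguments": {"steps": [[[0.2, 0, 1.5], [0.4, 0.5, -0.3], 100], [[0, 0, 2], [0, 0, 0], 100], [[0, 0, 2], [0, 0, 0], 100], [[0, 0, 1], [0, 0, 0], 100], [[0, 0, 0], [0, 0, 0], 100], [[0, 0, 0], [0, 0, 0], 100]]}}

```text
time_s: 3.4
tcp_pos: [0.6109, 0.2017, 0.0962]
tcp_rot: [-0.002, 0.019, 1.0, -0.001]
ft_force: [0.2, -0.3, 0.8]
width: 0.998
```

```bash
python3 go.py .612 .201 .085 87.7
```

```text
t 3.4 pos [0.6109 0.2017 0.0962] w 0.9984264819313526 F [ 0.1834 -0.3088  0.8083]
shift cm in tool [-0.1178 -0.0599  1.115 ] in target frame [-0.1145 -0.0617  1.1152] turn deg [-0.1003 -0.1755  0.0748] q [-0.5157  0.5753  0.1379  1.7489 -0.1014  0.8279  1.2011]
```

Request:
{"name": "carry_out", "arguments": {"steps": [[[0, 0, 1.1], [0, 0, 0], 100], [[0, 0, 0], [0, 0, 0], 100], [[0, 0, 0], [0, 0, 0], 70]]}}

```text
time_s: 3.7
tcp_pos: [0.6119, 0.2021, 0.0857]
tcp_rot: [-0.0, 0.019, 1.0, -0.0]
ft_force: [0.0, 0.5, 0.3]
width: 0.856
```

```bash
python3 go.py .612 .201 .085 87.7;python3 - <<'E'
from rig import get_image,observe
from h import *
a=get_image('side')['pixels'][:,:,::-1].copy();b=get_image('top')['pixels'][:,:,::-1].copy()
def z(im,n,x0,y0,w,h,f,al,name):
    c=cv2.convertScaleAbs(cv2.resize(im[y0:y0+h,x0:x0+w],None,fx=f,fy=f,interpolation=cv2.INTER_CUBIC),alpha=al)
    cv2.imwrite(name,c)
z(a,'side',160,210,90,70,7,1.8,'pics/a4.png');z(b,'top',65,105,100,90,6,2.5,'pics/b4.png')
E
```

```text
t 3.7 pos [0.6119 0.2021 0.0857] w 0.8556808244731259 F [0.0039 0.4759 0.2968]
shift cm in tool [-0.0164 -0.1097  0.0743] in target frame [-0.0165 -0.1097  0.0743] turn deg [-0.0381 -0.0458  0.0788] q [-0.5138  0.5891  0.1354  1.7534 -0.1037  0.807   1.2029]
```

View pics/a4.png

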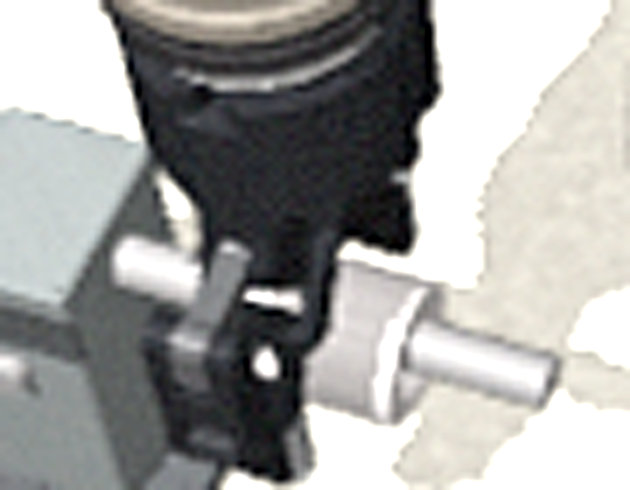

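View pics/b4.png

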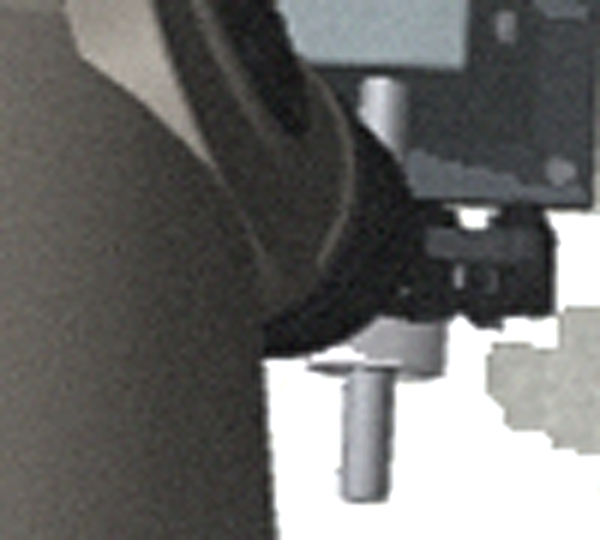

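Request:
{"name": "carry_out", "arguments": {"steps": [[[0, -0.1, 0], [0, 0, 0], 60], [[0, 0, 0], [0, 0, 0], 40], [[0, 0, 0], [0, 0, 0], 40], [[0, 0, 0], [0, 0, 0], 40], [[0, 0, 0], [0, 0, 0], 40]], "newtons": 40}}

```text
time_s: 4.3
tcp_pos: [0.6118, 0.2009, 0.0866]
tcp_rot: [-0.0, 0.019, 1.0, -0.0]
ft_force: [-0.1, -0.4, -0.2]
width: 0.508
```

```bash
python3 go.py .612 .201 .091 87.7
```

```text
t 4.3 pos [0.6118 0.2009 0.0866] w 0.507577140368575 F [-0.0989 -0.4078 -0.2008]
shift cm in tool [-0.0187  0.0102 -0.4407] in target frame [-0.0189  0.0104 -0.4407] turn deg [-0.0224 -0.0225  0.0713] q [-0.5123  0.5871  0.1356  1.7546 -0.1036  0.8073  1.2045]
```

Request:
{"name": "carry_out", "arguments": {"steps": [[[0, 0, -0.3], [0, 0, 0], 40], [[0, 0, -0.3], [0, 0, 0], 40], [[0, 0, 0], [0, 0, 0], 40]]}}

```text
time_s: 4.6
tcp_pos: [0.6116, 0.2009, 0.0927]
tcp_rot: [-0.0, 0.019, 1.0, -0.0]
ft_force: [0.3, -0.2, -1.6]
width: 0.504
```

```bash
python3 go.py .47 .2063 .0925 87.7
```

```text
t 4.6 pos [0.6116 0.2009 0.0927] w 0.5035501173952921 F [ 0.2877 -0.1761 -1.5583]
shift cm in tool [14.1674 -0.0064  0.0384] in target frame [14.1674 -0.025   0.0245] turn deg [-0.0379 -0.0561  0.0749] q [-0.5135  0.5792  0.1371  1.7515 -0.1023  0.819   1.2034]
```

Request:
{"name": "carry_out", "arguments": {"steps": [[[1, 0, 0], [0, 0, 0], 40], [[1.5, 0, 0], [0, 0, 0], 40], [[1, 0, 0], [0, 0, 0], 40], [[0, 0, 0], [0, 0, 0], 40]]}}

```text
time_s: 5.0
tcp_pos: [0.5736, 0.2022, 0.0926]
tcp_rot: [-0.001, 0.019, 1.0, -0.0]
ft_force: [0.3, 0.8, -1.3]
width: 0.507
```

```bash
python3 go.py .47 .2063 .0925 87.7
```

```text
t 5.0 pos [0.5736 0.2022 0.0926] w 0.5070236128249769 F [ 0.2971  0.8307 -1.2588]
shift cm in tool [10.3661  0.0058  0.0251] in target frame [10.3661 -0.0075  0.0065] turn deg [-0.0468 -0.1027  0.0735] q [-0.5428  0.5309  0.1349  1.8399 -0.0972  0.7791  1.1751]
```

Request:
{"name": "carry_out", "arguments": {"steps": [[[1.5, 0, 0], [0, 0, 0], 40], [[2, 0, 0], [0, 0, 0], 40], [[1.5, 0, 0], [0, 0, 0], 40], [[0, 0, 0], [0, 0, 0], 40]]}}

```text
time_s: 5.4
tcp_pos: [0.523, 0.2043, 0.0931]
tcp_rot: [0.0, 0.019, 1.0, -0.0]
ft_force: [-0.4, -0.0, -1.9]
width: 0.508
```

```bash
python3 go.py .46 .2067 .0925 87.7
```

```text
t 5.4 pos [0.523  0.2043 0.0931] w 0.5084742737026052 F [-0.3858 -0.0396 -1.9444]
shift cm in tool [ 6.3032 -0.004   0.054 ] in target frame [ 6.3032 -0.0124  0.0562] turn deg [-0.016   0.0192  0.0761] q [-0.5877  0.4659  0.1324  1.9537 -0.0887  0.7273  1.129 ]
```

Request:
{"name": "carry_out", "arguments": {"steps": [[[1.5, 0, 0], [0, 0, 0], 40], [[2, 0, 0], [0, 0, 0], 40], [[2, 0, 0], [0, 0, 0], 40], [[0, 0, 0], [0, 0, 0], 40]]}}

```text
time_s: 5.8
tcp_pos: [0.4712, 0.2067, 0.0939]
tcp_rot: [0.003, 0.02, 1.0, 0.001]
ft_force: [0.4, 0.6, -1.5]
width: 0.505
```

```bash
python3 go.py .49 -.046 .1 87.7;python3 - <<'E'
from rig import get_image
from h import *
a=get_image('side')['pixels'][150:300,150:350,::-1];b=get_image('top')['pixels'][75:275,65:320,::-1]
cv2.imwrite('pics/a5.png',cv2.resize(a,None,fx=3.5,fy=3.5));cv2.imwrite('pics/b5.png',cv2.convertScaleAbs(cv2.resize(b,None,fx=2.8,fy=2.8),alpha=1.8))
E
```

```text
t 5.8 pos [0.4712 0.2067 0.0939] w 0.5051111349256571 F [ 0.3602  0.5596 -1.5361]
shift cm in tool [ -2.9017 -25.177   -0.6213] in target frame [ -2.8926 -25.1784  -0.6063] turn deg [ 0.0713  0.3236 -0.0128] q [-0.6422  0.399   0.1299  2.0656 -0.0774  0.676   1.0681]
```

View pics/a5.png

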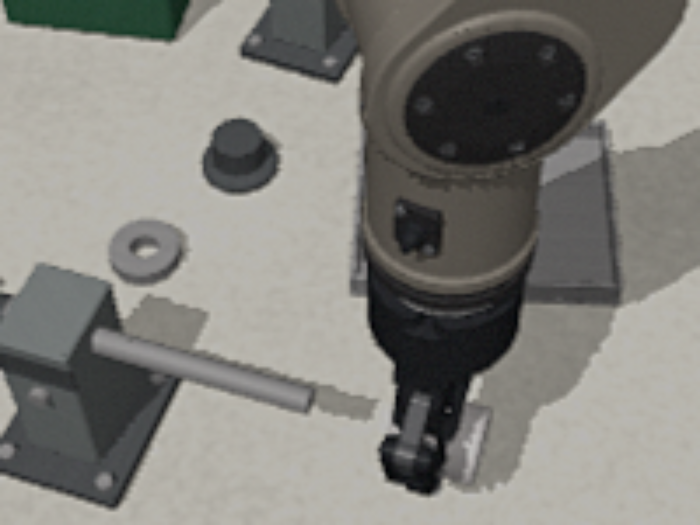

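View pics/b5.png

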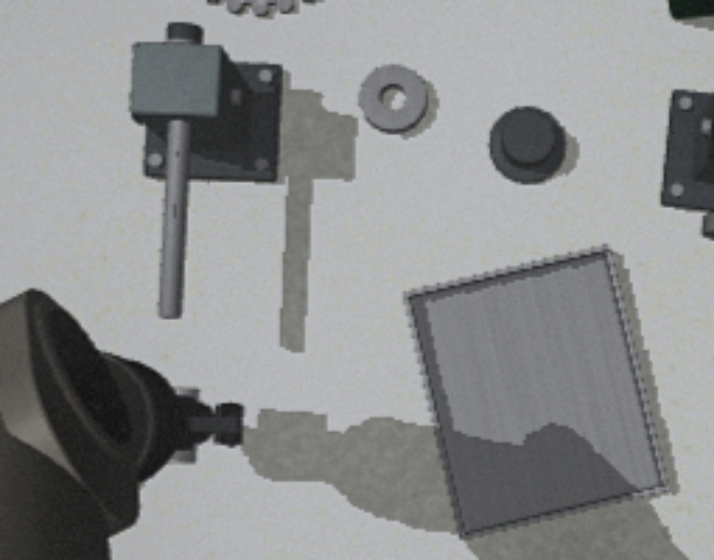

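Request:
{"name": "carry_out", "arguments": {"steps": [[[-0.5, -1.5, -1], [0, 0, 0], 40], [[-0.3, -2.5, -1], [0, 0, 0], 40], [[-0.3, -3, 0], [0, 0, 0], 40], [[-0.3, -3, 0], [0, 0, 0], 40], [[-0.3, -3, 0], [0, 0, 0], 40], [[-0.3, -3, 0], [0, 0, 0], 40], [[-0.3, -3, 0], [0, 0, 0], 40], [[-0.3, -2, 0], [0, 0, 0], 40], [[0, -1, 0], [0, 0, 0], 40], [[0, 0, 0], [0, 0, 0], 40]]}}

```text
time_s: 6.9
tcp_pos: [0.5057, -0.0353, 0.1232]
tcp_rot: [0.014, 0.027, 1.0, 0.0]
ft_force: [-0.6, 0.1, -1.1]
width: 0.504
```

```bash
python3 go.py .49 -.046 .07 103
```

```text
t 6.9 pos [ 0.5057 -0.0353  0.1232] w 0.5041110112630259 F [-0.5596  0.0959 -1.0535]
shift cm in tool [ 1.6584 -1.1565  5.2756] in target frame [ 1.7735 -0.6837  5.3205] turn deg [ -0.139    1.5619 -16.1093] q [-0.2264  0.3337  0.2063  2.0834 -0.1021  0.7063  1.5613]
```

Request:
{"name": "carry_out", "arguments": {"steps": [[[0.5, -0.3, 0], [0, 0.8, -4], 40], [[0.6, -0.2, 0], [0, 0.8, -6], 40], [[0.6, -0.2, 0], [0, 0, -6], 40], [[0, 0, 0], [0, 0, 0], 40], [[0, 0, 0], [0, 0, 0], 40]]}}

```text
time_s: 7.4
tcp_pos: [0.4908, -0.04, 0.1243]
tcp_rot: [0.001, -0.117, 0.993, 0.0]
ft_force: [-0.3, 0.2, -1.1]
width: 0.506
```

```bash
python3 go.py .49 -.046 .05 103;python3 - <<'E'
from rig import get_image
from h import *
a=get_image('side')['pixels'][130:280,200:400,::-1];b=get_image('top')['pixels'][125:285,165:365,::-1]
cv2.imwrite('pics/a6.png',cv2.convertScaleAbs(cv2.resize(a,None,fx=3.5,fy=3.5),alpha=1.5));cv2.imwrite('pics/b6.png',cv2.convertScaleAbs(cv2.resize(b,None,fx=3.5,fy=3.5),alpha=1.8))
E
```

```text
t 7.4 pos [ 0.4908 -0.04    0.1243] w 0.5057210492769648 F [-0.3418  0.1791 -1.1426]
shift cm in tool [ 0.2213 -0.5675  7.4279] in target frame [ 0.2084 -0.5656  7.4284] turn deg [0.0292 0.0611 0.4949] q [-0.165   0.321   0.1429  2.0923 -0.0684  0.7316  1.8279]
```

View pics/a6.png

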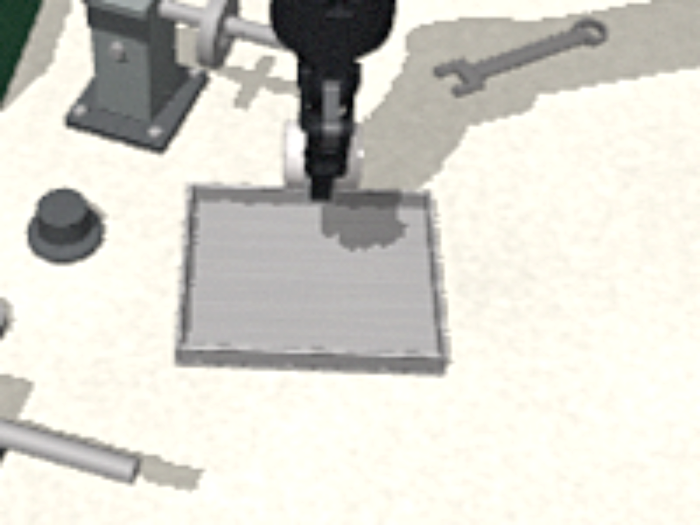

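View pics/b6.png

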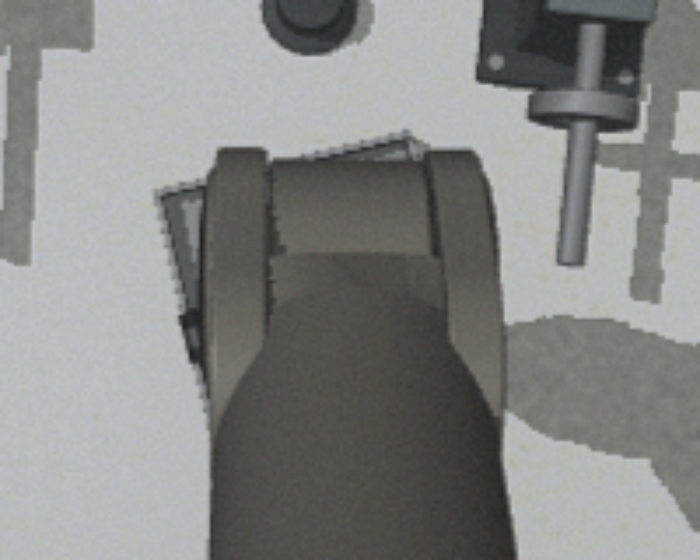

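Request:
{"name": "carry_out", "arguments": {"steps": [[[0.2, -0.5, 1], [0, 0, 0], 40], [[0, 0, 2], [0, 0, 0], 40], [[0, 0, 2], [0, 0, 0], 40], [[0, 0, 2], [0, 0, 0], 40], [[0, 0, 1], [0, 0, 0], 40], [[0, 0, 0], [0, 0, 0], 40], [[0, 0, 0], [0, 0, 0], 40]]}}

```text
time_s: 8.2
tcp_pos: [0.4914, -0.0462, 0.0395]
tcp_rot: [0.001, -0.115, 0.993, -0.0]
ft_force: [-0.5, -0.3, -1.0]
width: 0.506
```

```bash
python3 go.py .49 -.046 .009 103;python3 - <<'E'
from rig import get_image
from h import *
a=get_image('side')['pixels'][150:250,230:350,::-1]
cv2.imwrite('pics/a7.png',cv2.convertScaleAbs(cv2.resize(a,None,fx=5.5,fy=5.5,interpolation=cv2.INTER_CUBIC),alpha=1.5))
E
```

```text
t 8.2 pos [ 0.4914 -0.0462  0.0395] w 0.5062396066121411 F [-0.5434 -0.283  -1.0278]
shift cm in tool [0.1336 0.0532 3.0464] in target frame [0.1275 0.0496 3.0467] turn deg [-0.0564  0.118   0.2548] q [-0.13    0.4703  0.1187  2.1363 -0.1039  0.5379  1.8672]
```

View pics/a7.png

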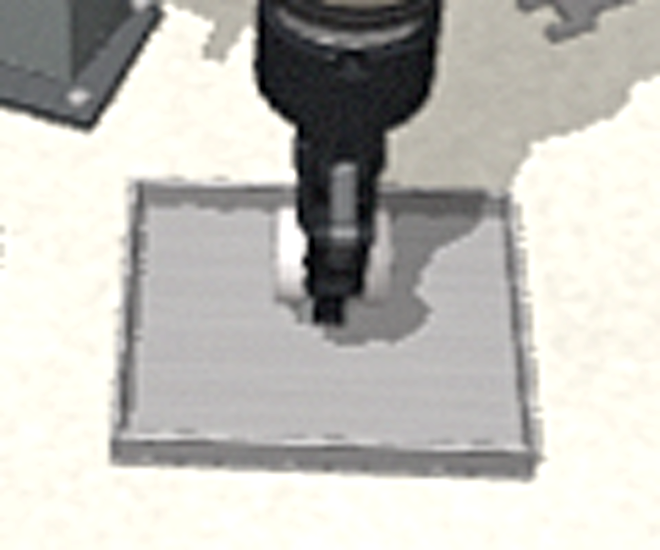

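Request:
{"name": "carry_out", "arguments": {"steps": [[[0, 0, 1], [0, 0, 0], 40], [[0, 0, 0.8], [0, 0, 0], 40], [[0, 0, 0], [0, 0, 0], 40], [[0, 0, 0], [0, 0, 0], 40]]}}

```text
time_s: 8.65
tcp_pos: [0.4932, -0.0461, 0.0219]
tcp_rot: [0.003, -0.115, 0.993, -0.001]
ft_force: [-0.3, 0.4, -2.1]
width: 0.504
```

Request:
{"name": "carry_out", "arguments": {"steps": [[[0, 0, 0.5], [0, 0.3, 0], 40], [[0, 0, 0.3], [0, 0, 0], 40], [[0, 0, 0], [0, 0, 0], 40]]}}

```text
time_s: 8.95
tcp_pos: [0.4936, -0.0461, 0.0136]
tcp_rot: [0.001, -0.115, 0.993, -0.001]
ft_force: [-0.6, -0.5, -0.5]
width: 0.505
```

Request:
{"name": "carry_out", "arguments": {"steps": [[[0, 0, 0.2], [0, 0, 0], 40], [[0, 0, 0], [0, 0, 0], 40]]}}

```text
time_s: 9.15
tcp_pos: [0.4936, -0.0461, 0.0115]
tcp_rot: [0.001, -0.115, 0.993, -0.001]
ft_force: [-0.1, 0.1, -2.3]
width: 0.506
```

Request:
{"name": "carry_out", "arguments": {"steps": [[[0, 0, 0.15], [0, 0, 0], 40], [[0, 0, 0], [0, 0, 0], 40]]}}

```text
time_s: 9.35
tcp_pos: [0.4937, -0.0461, 0.0099]
tcp_rot: [0.001, -0.115, 0.993, -0.001]
ft_force: [-0.5, -0.1, -1.0]
width: 0.505
```

Request:
{"name": "carry_out", "arguments": {"steps": [[[0, 0, 0.1], [0, 0, 0], 40], [[0, 0, 0], [0, 0, 0], 40]]}}

```text
time_s: 9.55
tcp_pos: [0.4938, -0.0461, 0.0089]
tcp_rot: [0.001, -0.115, 0.993, -0.001]
ft_force: [-0.4, 1.0, -1.3]
width: 0.507
```

Request:
{"name": "carry_out", "arguments": {"steps": [[[0, 0, 0.1], [0, 0, 0], 40], [[0, 0, 0], [0, 0, 0], 40]]}}

```text
time_s: 9.75
tcp_pos: [0.4939, -0.0461, 0.008]
tcp_rot: [0.001, -0.115, 0.993, -0.001]
ft_force: [-0.6, 0.5, -1.0]
width: 0.509
```

Request:
{"name": "carry_out", "arguments": {"steps": [[[0, 0, 0.1], [0, 0, 0], 40], [[0, 0, 0], [0, 0, 0], 40]]}}

```text
time_s: 9.95
tcp_pos: [0.494, -0.0461, 0.0081]
tcp_rot: [0.001, -0.115, 0.993, -0.001]
ft_force: [0.9, -0.2, -0.9]
width: 0.506
```

Request:
{"name": "carry_out", "arguments": {"steps": [[[0, 0, 0.12], [0, 0, 0], 40], [[0, 0, 0], [0, 0, 0], 40]]}}

```text
time_s: 10.15
tcp_pos: [0.4943, -0.0461, 0.0081]
tcp_rot: [0.002, -0.115, 0.993, -0.001]
ft_force: [-0.0, -0.0, -1.1]
width: 0.505
```

```bash
python3 go.py .49 -.046 .008 103;python3 - <<'E'
from rig import get_image
from h import *
a=get_image('side')['pixels'][150:250,230:350,::-1]
cv2.imwrite('pics/a8.png',cv2.convertScaleAbs(cv2.resize(a,None,fx=5.5,fy=5.5,interpolation=cv2.INTER_CUBIC),alpha=1.5))
E
```

```text
t 10.15 pos [ 0.4943 -0.0461  0.0081] w 0.5054464574544374 F [-0.027  -0.0122 -1.1235]
shift cm in tool [0.4132 0.1112 0.0049] in target frame [0.4136 0.1096 0.0062] turn deg [-0.0833  0.164   0.2147] q [-0.1181  0.5332  0.1047  2.1388 -0.1153  0.4716  1.8762]
```

View pics/a8.png

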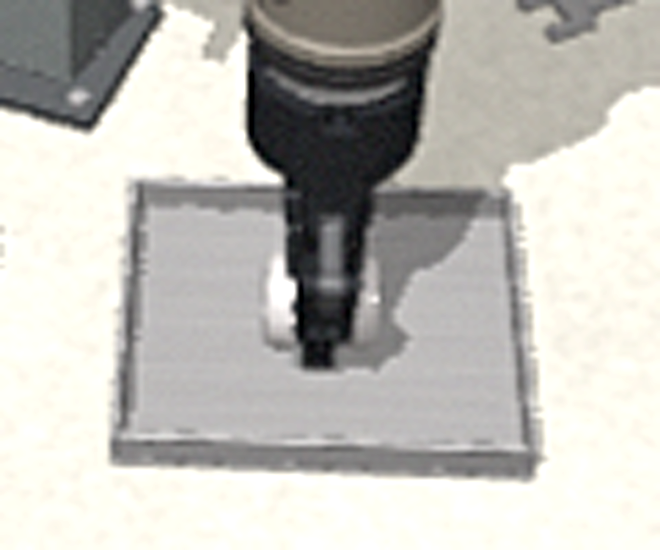

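Request:
{"name": "carry_out", "arguments": {"steps": [[[0, 0, 0.2], [0, 0, 0], 40]]}}

```text
time_s: 10.3
tcp_pos: [0.4946, -0.0461, 0.0075]
tcp_rot: [0.002, -0.115, 0.993, -0.0]
ft_force: [-13.0, 1.9, 50.0]
width: 0.506
```

Request:
{"name": "carry_out", "arguments": {"steps": [[[0, 0, -0.08], [0, 0, 0], 40], [[0, 0, 0], [0, 0, 0], 40]]}}

```text
time_s: 10.5
tcp_pos: [0.495, -0.0461, 0.009]
tcp_rot: [0.002, -0.115, 0.993, -0.0]
ft_force: [0.0, 0.4, -1.2]
width: 0.505
```

Request:
{"name": "carry_out", "arguments": {"steps": [[[0, 0, 0.1], [0, 0, 0], 40], [[0, 0, 0], [0, 0, 0], 40]]}}

```text
time_s: 10.7
tcp_pos: [0.4952, -0.0461, 0.0079]
tcp_rot: [0.002, -0.115, 0.993, -0.0]
ft_force: [-1.7, 0.6, 7.4]
width: 0.505
```

Light contact, 7 N upward. The sleeve is on the floor, so I'll open gently.

Request:
{"name": "carry_out", "arguments": {"steps": [[[0, 0, 0], [0, 0, 0], 52], [[0, 0, 0], [0, 0, 0], 56], [[0, 0, 0], [0, 0, 0], 62], [[0, 0, 0], [0, 0, 0], 70], [[0, 0, 0], [0, 0, 0], 76], [[0, 0, 0], [0, 0, 0], 76], [[0, 0, 0], [0, 0, 0], 76]]}}

```text
time_s: 11.4
tcp_pos: [0.495, -0.0461, 0.0068]
tcp_rot: [0.002, -0.115, 0.993, -0.0]
ft_force: [0.0, 0.4, 0.1]
width: 0.761
```

```bash
python3 go.py .49 -.046 .15 103;python3 - <<'E'
from rig import get_image
from h import *
a=get_image('side')['pixels'][150:250,230:350,::-1]
cv2.imwrite('pics/a9.png',cv2.convertScaleAbs(cv2.resize(a,None,fx=5.5,fy=5.5,interpolation=cv2.INTER_CUBIC),alpha=1.5))
E
```

```text
t 11.4 pos [ 0.495  -0.0461  0.0068] w 0.7611368903532097 F [0.0483 0.3536 0.1235]
shift cm in tool [  0.437    0.1056 -14.325 ] in target frame [  0.4887   0.122  -14.3232] turn deg [-0.0725  0.2052  0.2103] q [-0.1171  0.5362  0.1037  2.1378 -0.1161  0.4689  1.877 ]
```

View pics/a9.png

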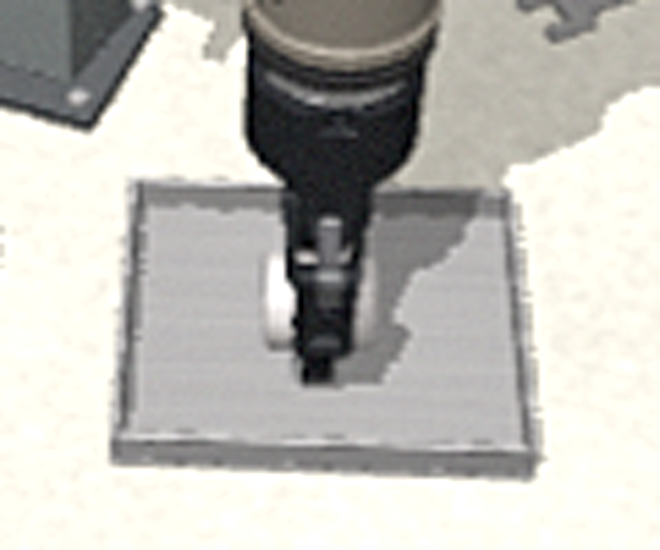

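Released; the sleeve stayed still. Now lifting straight up.

Request:
{"name": "carry_out", "arguments": {"steps": [[[0, 0, -1], [0, 0, 0], 76], [[0, 0, -1.5], [0, 0, 0], 76], [[0, 0, -2], [0, 0, 0], 76], [[0, 0, -3], [0, 0, 0], 76], [[0, 0, -3], [0, 0, 0], 76], [[0, 0, -3], [0, 0, 0], 76], [[0, 2.5, -2], [0, 0, 0], 76], [[0, 3, 0], [0, 0, 0], 76], [[0, 3, 0], [0, 0, 0], 76], [[0, 3, 0], [0, 0, 0], 76], [[0, 2, 0], [0, 0, 0], 76], [[0, 0, 0], [0, 0, 0], 76]]}}

```text
time_s: 12.65
tcp_pos: [0.4633, 0.0886, 0.1771]
tcp_rot: [0.006, -0.112, 0.994, 0.0]
ft_force: [0.3, 0.1, 0.3]
width: 0.76
```

Request:
{"name": "carry_out", "arguments": {"steps": [[[0, 3, 0], [0, 0, 0], 76], [[0, 3, 0], [0, 0, 0], 76], [[0, 3, 0], [0, 0, 0], 76], [[0, 2, 0], [0, 0, 0], 76], [[0, 0, 0], [0, 0, 0], 76], [[0, 0, 0], [0, 0, 0], 76]]}}

```text
time_s: 13.25
tcp_pos: [0.44, 0.1935, 0.18]
tcp_rot: [0.008, -0.109, 0.994, -0.001]
ft_force: [-0.1, -0.6, -0.3]
width: 0.763
```

Run:
```python
from rig import get_image
from h import *
a=get_image('side')['pixels'][100:280,170:390,::-1];b=get_image('top')['pixels'][75:275,165:395,::-1]
cv2.imwrite('pics/a10.png',cv2.convertScaleAbs(cv2.resize(a,None,fx=3.3,fy=3.3),alpha=1.3));cv2.imwrite('pics/b10.png',cv2.convertScaleAbs(cv2.resize(b,None,fx=3,fy=3),alpha=1.8))
```

```text
(no output)
```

View pics/a10.png

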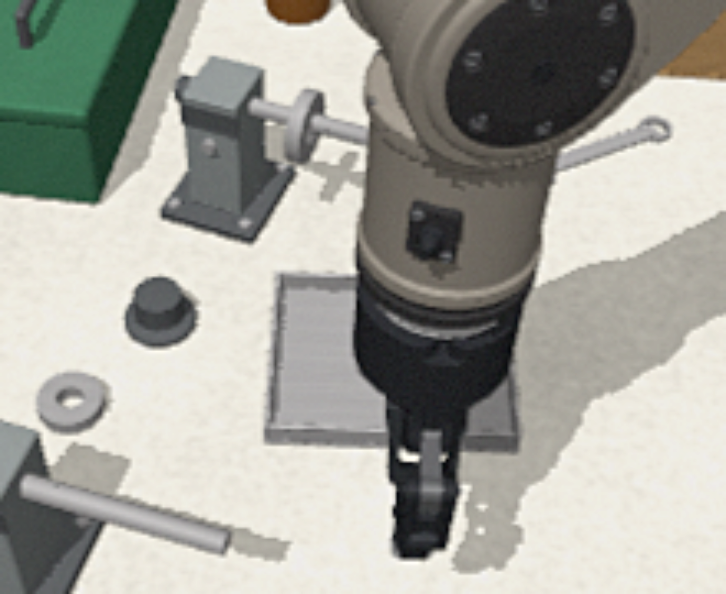

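View pics/b10.png

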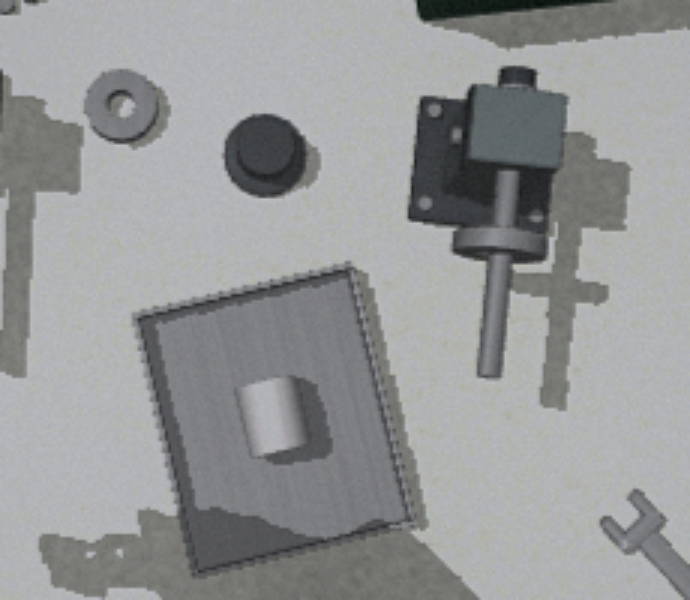

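Request:
{"name": "carry_out", "arguments": {"steps": [[[0, 0, 0], [0, 0, 0], 76], [[0, 0, 0], [0, 0, 0], 76], [[0, 0, 0], [0, 0, 0], 76], [[0, 0, 0], [0, 0, 0], 76], [[0, 0, 0], [0, 0, 0], 76]]}}

```text
time_s: 13.85
tcp_pos: [0.4411, 0.1892, 0.18]
tcp_rot: [0.008, -0.105, 0.994, -0.001]
ft_force: [-0.3, -0.2, 0.3]
width: 0.757
```

Run:
```python
from rig import get_image,observe,arm
from h import *
old=cv2.imread('pics/b10.png')[::3,::3]
b=cv2.convertScaleAbs(get_image('top')['pixels'][75:275,165:395,::-1],alpha=1.8)
for im in(old,b):
    g=cv2.GaussianBlur(cv2.cvtColor(im,cv2.COLOR_BGR2GRAY),(3,3),0)[122:158,74:106];ys,xs=np.where(g>g.max()*.72);p=(xs.mean()+74+165,ys.mean()+122+75);print(p,plane('top',p,.03))
print(observe()['time_s'],observe()['ft_force']);
print(arm.hand_in())
```

```text
(np.float64(252.92673267326734), np.float64(213.4950495049505)) [ 0.49282746 -0.0409038   0.03      ]
(np.float64(253.94554455445544), np.float64(212.86138613861385)) [ 0.494106  -0.0430517  0.03     ]
13.9 [ 0.61823581 -0.02269104  0.11577567]
the job is handed in; nothing more can be done
None
```

The spacer sleeve is off its axle and lying on its side near the middle of the tray. I handed the job in at 13.9 s. I gripped the sleeve across its diameter, raised it 6 mm to clear the axle, slid it off the open end, lowered it until it touched the tray floor, and let go.

**Last checks:**
- The top view shows the sleeve on its side at about (0.494, -0.043) m, with the gripper well clear. The ring still hangs on its own axle.
- Two pictures about 0.6 s apart place the sleeve 1 px (about 2 mm) apart. I put this down to the first picture being saved enlarged and then sampled back down, but I did not rule out a slow roll.
- **Possible failure:** while I was feeling for the floor, one step was too big and the wrist force briefly reached about 50 N. I backed off at once, touched down again at about 7 N, and released there. That is below the 120 N wrist limit. I believe the held sleeve took the push rather than the gripper's body, which has a 40 N limit, but I did not confirm it.
- The two camera views disagreed by about 9 mm on the tray centre, so I aimed midway. My axle height came out about 3 mm lower than the text gives.

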